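Air the lever-lid tablet bin without letting its lid slam

TASK

Air the white tablet bin: with your fingertips, press its yellow lever down from above, as far as it goes, so that the lid stands wide open, and keep it open for about three seconds. Then let the lever rise slowly so that the lid eases shut without slamming, and take your hand away. Do not grip the lever or touch the lid, and leave everything else on the shelf where it stands.

Things in the scene. Friction and masses are not known exactly. Their poses are not given: they have to be found in the camera images.
- bin: White lever-lid tablet bin, fixed to the shelf, 150 (x) x 190 (y) x 130 mm high, 145 with the lid. Origin: centre of its underside. Its x axis points from the lever side to the hinge side, y along the lever pad's width, z up; the pad sticks out along its -x, from 129 to 179 mm from the origin. Place and yaw vary.
- pad_top (a point): Middle of the upper face of the yellow lever pad (52 mm front to back, 100 wide); moves with the lever. At rest 88 mm above the shelf, 152 mm from the bin's origin along its -x, sloping up 0.2 rad away from the bin; fully pressed 48 mm above the shelf (40 mm almost straight down), sloping down 0.2 rad. Pressing takes about 3 to 10 N.
- lever (a joint): Lever angle in rad: 0 at rest (pad up), 0.4 at its stop (pad fully down). It turns about a level axis along the bin's y, 55 mm from the bin's origin along its -x and 62 mm up. No catch: the lid's weight pushes the pad back up.
- lid (a joint): Lid angle in rad: 0 shut, 1.2 wide open; hinged on the bin's +x edge. Linked: lid angle = 3 x lever angle, so 10 mm of pad travel turns the lid 0.3 rad. If the lever is let go the lid drops at several rad/s; coming down faster than 2 rad/s in its last 0.5 rad (pad rising faster than 67 mm/s) is slamming.
- lid_edge (a point): Middle of the top of the lid's free edge, on the lever side; 141 mm up when shut, it swings up and back, away from the lever. The lid is a grey panel with a white inlay, 162 x 198 x 10 mm. The lever lifts it; it is not to be touched. Nor is the grey underside of the lever pad (pad 8 mm thick in all): the pad is pressed from above, not gripped or hooked.
- bottle: Bystander, loose: empty amber glass bottle, 64 mm diameter, 155 mm tall; origin at the centre of its underside. To be left alone.
- canister: Bystander, loose: closed white screw-top detergent canister with a blue band, 100 mm diameter, 138 mm tall; origin at the centre of its underside. To be left alone.
- stopper: Bystander, loose: dark hard silicone drain stopper, 52 mm diameter, 42 mm tall, standing near the lever; origin at the centre of its underside. To be left alone.
- tray: Bystander, loose: shallow stainless steel tray, 260 x 150 x 22 mm; origin at the centre of its underside. To be left alone.
- scoop: Bystander, loose: round yellow scoop lying in the tray, bowl 64 mm diameter, 32 mm tall, handle to its own -x; origin at the centre of its underside. To be left alone.
- mug: Bystander, loose: blue ceramic cup, 76 mm diameter, 95 mm tall; origin at the centre of its underside. To be left alone.
- lotion: Bystander, loose: green plastic bottle, 56 mm diameter, 150 mm tall; origin at the centre of its underside. To be left alone.

How it is judged (in metres and radians):
On the way, in this order (a step that is already met when the one before it is completed fails the run):
1. the lid is held wide open (beyond 1.08 of 1.2 rad) for 2.5 s without a break (value of joint lid above 1.08 rad), for 2.5 s.
2. the lid has come down shut (below 0.04 rad) (value of joint lid below 0.04 rad), for 0.2 s.
At the end, for the whole second after the job is handed in: The lid is shut (below 0.04 rad) and the lever back at rest (below 0.02 rad), and every loose thing is within 20 mm of where it began, tilted under 0.3 rad (value of joint lid below 0.04 rad and value of joint lever below 0.02 rad and not (distance of any of bottle, canister, stopper, tray, scoop, mug, lotion from where it was at the start of the episode above 0.02 m or angle between any of bottle, canister, stopper, tray, scoop, mug, lotion's own z axis and vertical above 0.3 rad)); the robot touches nothing.
It fails at once if the lid slams: faster than 2 rad/s downward within 0.5 rad of shut (value of joint lid below 0.5 rad and velocity of joint lid below -2 rad/s).
It fails at once if the robot touches the lid (over 0.5 N) (contact force between lid and the fingers above 0.5 N or contact force between lid and the arm above 0.5 N).
It fails at once if the lever is gripped or hooked from below (robot on its underside, over 0.5 N) (contact force between lever_c1 and the fingers above 0.5 N or contact force between lever_c1 and the arm above 0.5 N).
It fails at once if a bystander is moved more than 20 mm, lifted or tipped (distance of any of bottle, canister, stopper, tray, scoop, mug, lotion from where it was at the start of the episode above 0.02 m or angle between any of bottle, canister, stopper, tray, scoop, mug, lotion's own z axis and vertical above 0.3 rad).
It also fails if it takes over 45 s, if anything falls off the work surface, if the arm or the gripper's body presses on something with over 40 N, if the wrist force passes 120 N, or if a joint passes its speed limit or range.

ROBOT

A 7-joint arm with a two-finger parallel gripper is mounted at the origin on the work surface. World frame = base frame: x ahead of the robot, y to its left, z up, the work surface at z = 0. Lengths are in mm, angles in rad, forces in N, time in s.
With the tool pointing down it reaches from about 400 to 875 mm from the base axis. Payload 4.4 kg.
Tool frame: the origin (TCP) lies at the very end of the fingers, on their centre line; the grasp point (between the pads) lies 19 mm behind it; z points along the fingers, y is the direction in which the jaws open and shut (so a half turn about z gives the same grasp; the last joint's range is limited). The gripper opens to 85 mm and grips with 20 to 120 N. Pads are 22 mm wide; open, the fingers measure 114 mm over their backs; the gripper's body (76 mm by 85 mm) begins 54 mm behind the grasp point. The pads swing forward as they close: fully open they stand 13 mm farther back than shut.
Start: joints at [1.059, 0.628, 0.038, 1.517, -0.027, 0.996, -0.02], TCP at [280.295, -586.475, 231.313] pointing down, gripper open.
Joint ranges: [-3.06, 3.06], [-0.37, 2.12], [-1.25, 1.32], [0.18, 2.47], [-1.1, 4.24], [0.23, 1.98], [-2.94, 2.94]. Speed limits (rad/s): [2.57, 2.57, 3.14, 3.14, 3.14, 3.14, 3.14].

INTERFACE

Orientations are given as [roll, pitch, yaw] about the fixed x, y, z axes, in that order (R = Rz(yaw) Ry(pitch) Rx(roll)).
In Python, from cell import read_state, get_image, calibration, finish_job gives the robot as it stands. The module is installed in compiled form; this text tells all that it offers.
- The arm moves only by the tool apply_moves, never from a script. Its argument "increments" is a list of rows, each an object of numbers: "tx", "ty", "tz": the shift along the world's x, y, z in m; "rx", "ry", "rz": the turn, a rotation vector about the world's x, y, z in units of 5 degrees (1.0 is 5 degrees); "claw": the finger opening in m, from 0 to 0.0854. In form: [{"tx": .., "ty": .., "tz": .., "rx": .., "ry": .., "rz": .., "claw": ..}, ...]. A call has 1 to 12 rows; each row is the pose to reach, as a shift and turn from the pose commanded when the call began; what a row does not reach only later rows make up. A row lasts 1/10 s, in which the tool goes at most 50 mm and 8.59 degrees, less where a joint would pass 70% of its speed; a pose out of reach is approached as far as the arm can. A call with a gripper value outside its range is refused whole. The fingers move at their own pace and stop on an object; the grip force is fixed at half the most. Time passes only in rows, so rows that repeat a pose let the fingers close. It gives the time, the measured TCP pose, the force and the opening at its end, in the units of the state.
- read_state(): the state, without advancing time (a new reading comes with each control period).
- get_image(name): name is "scene" or "top"; returns the picture (400x640x3 uint8, red, green, blue); there is no depth.
- calibration(name): a dict with "camera_matrix" (3x3 intrinsics, pixels), "distortion" ([k1, k2, p1, p2, k3] as OpenCV has them; the pictures are not rectified), "origin" and "attitude" of the camera in the world. Camera axes: x right, y up, looking along -z (the intrinsics and any distortion apply to the point x, -y, -z); pixel columns grow to the right and rows downward; lengths in mm; the calibration is good to about 2 mm. A picture is of the moment at which its call begins. calibration takes no time and is no camera call.
- finish_job(): hands the job in, once; it reports no verdict.
The state is a dict: "clock": time; "qpos": joint angles; "qd": joint speeds; "tau": joint torques, N m; "eef_pos": TCP position; "tool_rot": TCP orientation; "force": force on the tool from outside, world axes, zero at the start; "torque": the same for the moment, N m; "width": finger opening in mm.
Only numpy, scipy, OpenCV 4.12 (cv2) and the standard library are available. Lean on these libraries where they do the work, as an engineer would, in place of code of your own. Each camera call takes 0.05 s, during which the arm holds its last target. There are 200 camera calls.

## Working session

There is one attempt and no reset: what is moved stays moved. The work goes in short steps, Python scripts to look and compute and a tool call to move; the robot and the scene stay as the last step left them, time stands still between calls to the robot, and variables do not carry over. Pictures are saved under pics/ and viewed, about 8 in all and at most 12, crops included, and the job is handed in when it is done.

Besides the shell and the picture viewer there is one more tool, called after ">>>" by a JSON object that holds its "fn" and its "kwargs". apply_moves: Moves the arm, as the interface text tells. Its arguments: {"type":"object","properties":{"increments":{"type":"array"}},"required":["increments"]}

```bash
mkdir -p pics; python3 - <<'E'
from cell import *
import cv2
for n in("scene","top"):
    cv2.imwrite(f"pics/{n}0.png",get_image(n)[:,:,::-1]); print(calibration(n))
print(read_state())
E
```

```text
{'camera_matrix': array([[363.03136165,   0.        , 319.40011378],
       [  0.        , 363.03136165, 199.71171523],
       [  0.        ,   0.        ,   1.        ]]), 'distortion': array([-0.06352998,  0.        ,  0.        ,  0.        ,  0.        ]), 'origin': array([1584.35052177,  181.68347454,  774.88462905]), 'attitude': array([1.01528897, 0.01783808, 1.76189796])}
{'camera_matrix': array([[491.52341918,   0.        , 330.1887674 ],
       [  0.        , 491.52341918, 200.47138241],
       [  0.        ,   0.        ,   1.        ]]), 'distortion': array([-0.0202118,  0.       ,  0.       ,  0.       ,  0.       ]), 'origin': array([ 431.41096552,   -8.54340861, 1649.33987488]), 'attitude': array([ 0.07811809,  0.00667083, -1.57406199])}
{'clock': 0.1, 'qpos': array([ 1.05923324,  0.62924231,  0.03844988,  1.51829103, -0.02700443,
        0.99631914, -0.02001203]), 'qd': array([-0.00021349, -0.00197261,  0.00291886, -0.00081729,  0.00047043,
       -0.00028146, -0.00083048]), 'tau': array([ 3.93068432e-03, -5.64530361e+01,  1.23094797e+00, -1.93972814e+01,
        1.13765773e-02,  5.51111312e-03,  3.32445303e-06]), 'eef_pos': array([ 280.02117   , -585.94893911,  230.48112695]), 'tool_rot': array([-3.13985094e+00,  1.70356126e-05,  4.45744001e-01]), 'force': array([ 1.06851457, -0.11559557, -0.65045249]), 'torque': array([-0.05167286,  0.00046788,  0.0418793 ]), 'width': 85.43278233272217}
```

View pics/scene0.png

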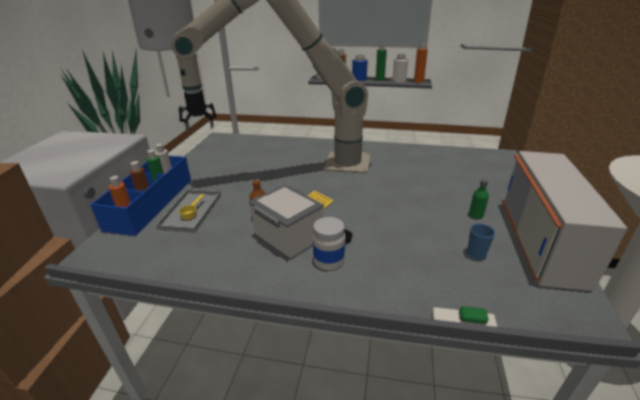

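View pics/top0.png

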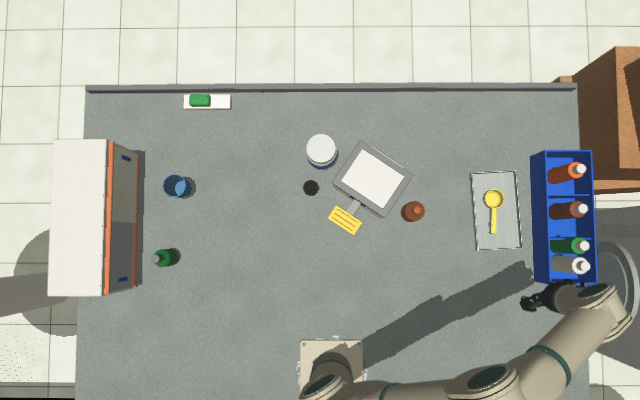

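The top view shows the bin lid near (373,179), the yellow pad near (345,220), the stopper at (311,188), the canister at (321,150) and the amber bottle at (413,211). Next I'll enlarge this area.

```bash
python3 - <<'E'
import cv2
a=cv2.imread("pics/top0.png")[130:250,290:440]
cv2.imwrite("pics/crop0.png",cv2.resize(a,None,fx=5,fy=5,interpolation=cv2.INTER_CUBIC))
E
```

```text
(no output)
```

View pics/crop0.png

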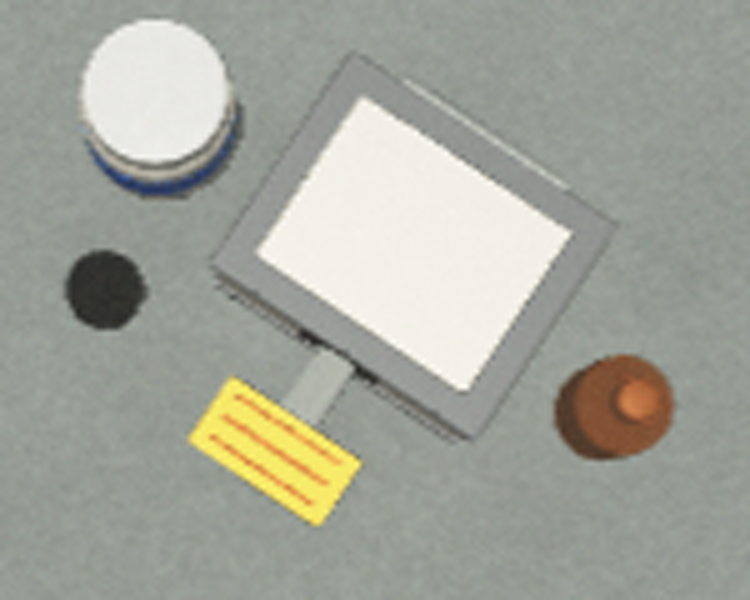

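Crop: the pad corners are at (233,376), (361,462), (321,526) and (189,440). The lid corners are at (354,52), (617,224), (472,439) and (211,266).

```bash
cat > h.py <<'E'
from cell import *
import cv2, numpy as np
from scipy.spatial.transform import Rotation as R
def ray(name,uv,z):
    c=calibration(name); p=cv2.undistortPoints(np.array([[uv]],float),c["camera_matrix"],c["distortion"])[0,0]
    d=R.from_euler("xyz",c["attitude"]).apply([p[0],-p[1],-1]); o=c["origin"]
    return o+d*(z-o[2])/d[2]
def crop(c,z): return ray("top",[290+(c[0]+.5)/5-.5,130+(c[1]+.5)/5-.5],z)
E
python3 - <<'E'
from h import *
pi=[crop((233,376),83),crop((361,462),83)]; po=[crop((321,526),93),crop((189,440),93)]
pad=np.mean(pi+po,0); print("pad",pi,po,pad)
lid=np.array([crop(c,143) for c in[(354,52),(617,224),(472,439),(211,266)]]); print(lid, lid.mean(0))
ex=(lid[0]+lid[1]-lid[2]-lid[3])[:2]; ey=(lid[0]-lid[1]+lid[3]-lid[2])[:2]
print("yaw from x",np.arctan2(ex[1],ex[0]),"from y",np.arctan2(-ey[0],ey[1]),np.linalg.norm(ex)/2,np.linalg.norm(ey)/2)
py=(pi[0]-pi[1]+po[1]-po[0])[:2]; print("pad yaw",np.arctan2(-py[0],py[1]),np.linalg.norm(py)/2)
d=(lid.mean(0)-pad)[:2];print("dir",np.arctan2(d[1],d[0]),np.linalg.norm(d))
print("stopper",crop((105,290),42),"bottle",crop((637,400),155),"can",crop((157,92),138))
E
```

```text
pad [array([540.11526549, -17.65026496,  83.        ]), array([484.9048933 , -98.94178875,  83.        ])] [array([444.23974844, -72.77627428,  93.        ]), array([498.8830169 ,  10.45268827,  93.        ])] [492.03573103 -44.72890993  88.        ]
[[ 737.27201378  -93.26815602  143.        ]
 [ 629.07548231 -254.64954507  143.        ]
 [ 496.69922962 -163.61092801  143.        ]
 [ 603.9824138    -4.02542635  143.        ]] [ 616.75728488 -128.88851386  143.        ]
yaw from x -0.5962199907196157 from y -0.5912348861905606 160.5301445635301 193.29462796348216
pad yaw -0.5887315703086173 98.91260383435377
dir -0.5935984794745164 150.4603101370312
stopper [599.96028829  66.0375784   42.        ] bottle [ 519.54982126 -263.08071036  155.        ] can [713.61643695  29.20790294 138.        ]
```

The two yaw estimates agree at about -0.592 rad, with the pad top at (492,-45,88) and the bin origin near (618,-130). I'll press 6 mm outward of the pad middle, at (487,-41), with the gripper closed and the jaws along the pad's width.

>>> {"fn": "apply_moves", "kwargs": {"increments": [{"tx":0.207,"ty":0.545,"rz":-11.9,"claw":0},{"tx":0.207,"ty":0.545,"rz":-11.9,"claw":0},{"tx":0.207,"ty":0.545,"rz":-11.9,"claw":0},{"tx":0.207,"ty":0.545,"rz":-11.9,"claw":0},{"tx":0.207,"ty":0.545,"rz":-11.9,"claw":0},{"tx":0.207,"ty":0.545,"rz":-11.9,"claw":0},{"tx":0.207,"ty":0.545,"rz":-11.9,"claw":0},{"tx":0.207,"ty":0.545,"rz":-11.9,"claw":0},{"tx":0.207,"ty":0.545,"rz":-11.9,"claw":0},{"tx":0.207,"ty":0.545,"rz":-11.9,"claw":0},{"tx":0.207,"ty":0.545,"rz":-11.9,"claw":0},{"tx":0.207,"ty":0.545,"rz":-11.9,"claw":0}]}}

```text
$.increments[0]: bad value
```

>>> {"fn": "apply_moves", "kwargs": {"increments": [{"claw":0},{"claw":0},{"claw":0}]}}

```text
$.increments[0]: bad value
```

>>> {"fn": "apply_moves", "kwargs": {"increments": [{"tx":0.0,"ty":0.0,"tz":0.0,"rx":0.0,"ry":0.0,"rz":0.0,"claw":0.0}]}}

```text
clock: 0.2
eef_pos: [280.1, -586.1, 230.7]
tool_rot: [-3.14, 0.0, 0.446]
force: [-0.9, -0.1, 0.3]
width: 73.1
```

All keys are required in every row.

>>> {"fn": "apply_moves", "kwargs": {"increments": [{"tx":0.207,"ty":0.545,"tz":0.0,"rx":0.0,"ry":0.0,"rz":-11.9,"claw":0.0},{"tx":0.207,"ty":0.545,"tz":0.0,"rx":0.0,"ry":0.0,"rz":-11.9,"claw":0.0},{"tx":0.207,"ty":0.545,"tz":0.0,"rx":0.0,"ry":0.0,"rz":-11.9,"claw":0.0},{"tx":0.207,"ty":0.545,"tz":0.0,"rx":0.0,"ry":0.0,"rz":-11.9,"claw":0.0},{"tx":0.207,"ty":0.545,"tz":0.0,"rx":0.0,"ry":0.0,"rz":-11.9,"claw":0.0},{"tx":0.207,"ty":0.545,"tz":0.0,"rx":0.0,"ry":0.0,"rz":-11.9,"claw":0.0},{"tx":0.207,"ty":0.545,"tz":0.0,"rx":0.0,"ry":0.0,"rz":-11.9,"claw":0.0},{"tx":0.207,"ty":0.545,"tz":0.0,"rx":0.0,"ry":0.0,"rz":-11.9,"claw":0.0},{"tx":0.207,"ty":0.545,"tz":0.0,"rx":0.0,"ry":0.0,"rz":-11.9,"claw":0.0},{"tx":0.207,"ty":0.545,"tz":0.0,"rx":0.0,"ry":0.0,"rz":-11.9,"claw":0.0},{"tx":0.207,"ty":0.545,"tz":0.0,"rx":0.0,"ry":0.0,"rz":-11.9,"claw":0.0},{"tx":0.207,"ty":0.545,"tz":0.0,"rx":0.0,"ry":0.0,"rz":-11.9,"claw":0.0}]}}

```text
clock: 1.4
eef_pos: [488.2, -37.3, 231.3]
tool_rot: [-3.14, 0.0, -0.589]
force: [0.2, -0.9, 0.1]
width: 0.3
```

>>> {"fn": "apply_moves", "kwargs": {"increments": [{"tx":0.0,"ty":0.0,"tz":-0.04,"rx":0.0,"ry":0.0,"rz":0.0,"claw":0.0},{"tx":0.0,"ty":0.0,"tz":-0.08,"rx":0.0,"ry":0.0,"rz":0.0,"claw":0.0},{"tx":0.0,"ty":0.0,"tz":-0.11,"rx":0.0,"ry":0.0,"rz":0.0,"claw":0.0},{"tx":0.0,"ty":0.0,"tz":-0.115,"rx":0.0,"ry":0.0,"rz":0.0,"claw":0.0},{"tx":0.0,"ty":0.0,"tz":-0.115,"rx":0.0,"ry":0.0,"rz":0.0,"claw":0.0},{"tx":0.0,"ty":0.0,"tz":-0.115,"rx":0.0,"ry":0.0,"rz":0.0,"claw":0.0}]}}

```text
clock: 2.0
eef_pos: [488.4, -41.8, 117.6]
tool_rot: [-3.14, -0.002, -0.593]
force: [0.5, -0.0, 0.5]
width: 0.0
```

```bash
python3 - <<'E'
from h import *
s=get_image("scene")[150:280,230:370]; t=get_image("top")[130:250,290:440]
cv2.imwrite("pics/near.png",np.hstack([cv2.resize(s,(400,370),interpolation=2),cv2.resize(t,(400,370),interpolation=2)])[:,:,::-1])
r=read_state();print(r["eef_pos"],r["tool_rot"],r["force"])
E
```

```text
[488.53121829 -41.67035248 117.83438504] [-3.13989404e+00 -2.71122676e-03 -5.92906175e-01] [-0.37401041  0.57050352  0.00706853]
```

View pics/near.png

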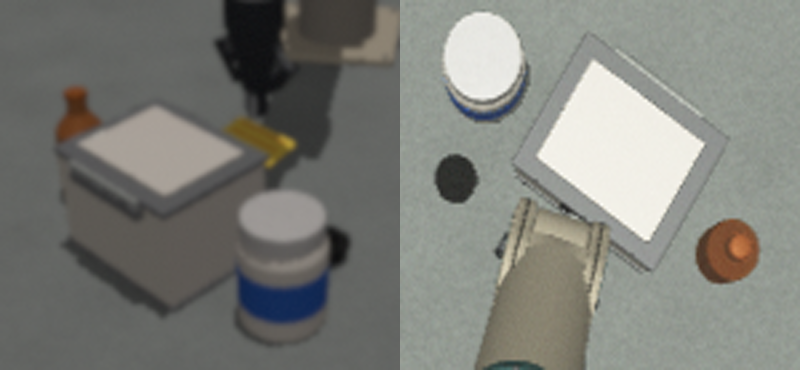

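The left panel shows the fingertips above the yellow pad at about (260,105). The wrist stays on the robot side of the lid, so I'll press now.

>>> {"fn": "apply_moves", "kwargs": {"increments": [{"tx":0.0,"ty":0.0,"tz":-0.012,"rx":0.0,"ry":0.0,"rz":0.0,"claw":0.0},{"tx":0.0,"ty":0.0,"tz":-0.02,"rx":0.0,"ry":0.0,"rz":0.0,"claw":0.0},{"tx":0.0,"ty":0.0,"tz":-0.025,"rx":0.0,"ry":0.0,"rz":0.0,"claw":0.0},{"tx":0.0,"ty":0.0,"tz":-0.03,"rx":0.0,"ry":0.0,"rz":0.0,"claw":0.0},{"tx":0.0,"ty":0.0,"tz":-0.034,"rx":0.0,"ry":0.0,"rz":0.0,"claw":0.0},{"tx":0.0,"ty":0.0,"tz":-0.038,"rx":0.0,"ry":0.0,"rz":0.0,"claw":0.0},{"tx":0.0,"ty":0.0,"tz":-0.042,"rx":0.0,"ry":0.0,"rz":0.0,"claw":0.0},{"tx":0.0,"ty":0.0,"tz":-0.046,"rx":0.0,"ry":0.0,"rz":0.0,"claw":0.0}]}}

```text
clock: 2.9
eef_pos: [485.1, -40.2, 69.9]
tool_rot: [3.141, 0.005, -0.592]
force: [-3.6, 2.3, 6.5]
width: 0.1
```

>>> {"fn": "apply_moves", "kwargs": {"increments": [{"tx":0.0,"ty":0.0,"tz":-0.004,"rx":0.0,"ry":0.0,"rz":0.0,"claw":0.0},{"tx":0.0,"ty":0.0,"tz":-0.008,"rx":0.0,"ry":0.0,"rz":0.0,"claw":0.0},{"tx":0.0,"ty":0.0,"tz":-0.012,"rx":0.0,"ry":0.0,"rz":0.0,"claw":0.0},{"tx":0.0,"ty":0.0,"tz":-0.016,"rx":0.0,"ry":0.0,"rz":0.0,"claw":0.0},{"tx":0.0,"ty":0.0,"tz":-0.018,"rx":0.0,"ry":0.0,"rz":0.0,"claw":0.0},{"tx":0.0,"ty":0.0,"tz":-0.02,"rx":0.0,"ry":0.0,"rz":0.0,"claw":0.0},{"tx":0.0,"ty":0.0,"tz":-0.02,"rx":0.0,"ry":0.0,"rz":0.0,"claw":0.0}]}}

```text
clock: 3.6
eef_pos: [487.3, -41.6, 50.0]
tool_rot: [3.141, 0.0, -0.593]
force: [-1.3, 0.9, 1.5]
width: 0.1
```

>>> {"fn": "apply_moves", "kwargs": {"increments": [{"tx":0.0,"ty":0.0,"tz":-0.001,"rx":0.0,"ry":0.0,"rz":0.0,"claw":0.0},{"tx":0.0,"ty":0.0,"tz":-0.002,"rx":0.0,"ry":0.0,"rz":0.0,"claw":0.0},{"tx":0.0,"ty":0.0,"tz":-0.003,"rx":0.0,"ry":0.0,"rz":0.0,"claw":0.0},{"tx":0.0,"ty":0.0,"tz":-0.003,"rx":0.0,"ry":0.0,"rz":0.0,"claw":0.0}]}}

```text
clock: 4.0
eef_pos: [487.5, -41.7, 48.3]
tool_rot: [-3.141, -0.001, -0.593]
force: [-3.6, 1.6, 12.5]
width: -0.0
```

```bash
python3 - <<'E'
from h import *
s=get_image("scene")[100:280,220:380]
cv2.imwrite("pics/open.png",cv2.resize(s,(533,600),interpolation=2)[:,:,::-1])
r=read_state();print(r["clock"],r["eef_pos"],r["tool_rot"],r["force"])
E
```

```text
4.05 [487.52459803 -41.71820658  48.32985592] [-3.14100790e+00 -8.15184817e-04 -5.93140672e-01] [-4.22930239  0.44921582 12.83679309]
```

View pics/open.png

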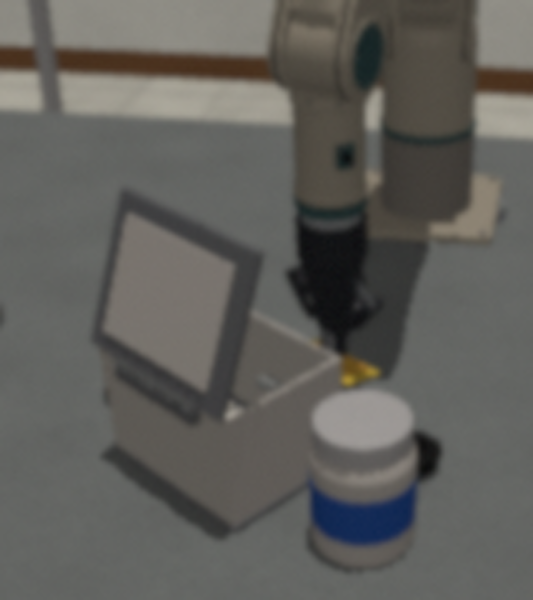

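The lid stands wide open: its free edge is at the top (125,190)–(260,255) of the crop, and the tips sit on the pad at (345,360). The force has risen to 12.5 N at z = 48.3, so the lever is at its stop. I'll hold it there for a bit over 3 s.

>>> {"fn": "apply_moves", "kwargs": {"increments": [{"tx":0.0,"ty":0.0,"tz":0.0,"rx":0.0,"ry":0.0,"rz":0.0,"claw":0.0},{"tx":0.0,"ty":0.0,"tz":0.0,"rx":0.0,"ry":0.0,"rz":0.0,"claw":0.0},{"tx":0.0,"ty":0.0,"tz":0.0,"rx":0.0,"ry":0.0,"rz":0.0,"claw":0.0},{"tx":0.0,"ty":0.0,"tz":0.0,"rx":0.0,"ry":0.0,"rz":0.0,"claw":0.0},{"tx":0.0,"ty":0.0,"tz":0.0,"rx":0.0,"ry":0.0,"rz":0.0,"claw":0.0},{"tx":0.0,"ty":0.0,"tz":0.0,"rx":0.0,"ry":0.0,"rz":0.0,"claw":0.0},{"tx":0.0,"ty":0.0,"tz":0.0,"rx":0.0,"ry":0.0,"rz":0.0,"claw":0.0},{"tx":0.0,"ty":0.0,"tz":0.0,"rx":0.0,"ry":0.0,"rz":0.0,"claw":0.0},{"tx":0.0,"ty":0.0,"tz":0.0,"rx":0.0,"ry":0.0,"rz":0.0,"claw":0.0},{"tx":0.0,"ty":0.0,"tz":0.0,"rx":0.0,"ry":0.0,"rz":0.0,"claw":0.0},{"tx":0.0,"ty":0.0,"tz":0.0,"rx":0.0,"ry":0.0,"rz":0.0,"claw":0.0},{"tx":0.0,"ty":0.0,"tz":0.0,"rx":0.0,"ry":0.0,"rz":0.0,"claw":0.0}]}}

```text
clock: 5.25
eef_pos: [487.5, -41.7, 48.3]
tool_rot: [-3.141, -0.001, -0.593]
force: [-3.9, 0.8, 13.9]
width: -0.3
```

>>> {"fn": "apply_moves", "kwargs": {"increments": [{"tx":0.0,"ty":0.0,"tz":0.0,"rx":0.0,"ry":0.0,"rz":0.0,"claw":0.0},{"tx":0.0,"ty":0.0,"tz":0.0,"rx":0.0,"ry":0.0,"rz":0.0,"claw":0.0},{"tx":0.0,"ty":0.0,"tz":0.0,"rx":0.0,"ry":0.0,"rz":0.0,"claw":0.0},{"tx":0.0,"ty":0.0,"tz":0.0,"rx":0.0,"ry":0.0,"rz":0.0,"claw":0.0},{"tx":0.0,"ty":0.0,"tz":0.0,"rx":0.0,"ry":0.0,"rz":0.0,"claw":0.0},{"tx":0.0,"ty":0.0,"tz":0.0,"rx":0.0,"ry":0.0,"rz":0.0,"claw":0.0},{"tx":0.0,"ty":0.0,"tz":0.0,"rx":0.0,"ry":0.0,"rz":0.0,"claw":0.0},{"tx":0.0,"ty":0.0,"tz":0.0,"rx":0.0,"ry":0.0,"rz":0.0,"claw":0.0},{"tx":0.0,"ty":0.0,"tz":0.0,"rx":0.0,"ry":0.0,"rz":0.0,"claw":0.0},{"tx":0.0,"ty":0.0,"tz":0.0,"rx":0.0,"ry":0.0,"rz":0.0,"claw":0.0},{"tx":0.0,"ty":0.0,"tz":0.0,"rx":0.0,"ry":0.0,"rz":0.0,"claw":0.0},{"tx":0.0,"ty":0.0,"tz":0.0,"rx":0.0,"ry":0.0,"rz":0.0,"claw":0.0}]}}

```text
clock: 6.45
eef_pos: [487.5, -41.7, 48.3]
tool_rot: [-3.141, -0.001, -0.593]
force: [-3.7, 1.8, 13.9]
width: 0.2
```

>>> {"fn": "apply_moves", "kwargs": {"increments": [{"tx":0.0,"ty":0.0,"tz":0.0,"rx":0.0,"ry":0.0,"rz":0.0,"claw":0.0},{"tx":0.0,"ty":0.0,"tz":0.0,"rx":0.0,"ry":0.0,"rz":0.0,"claw":0.0},{"tx":0.0,"ty":0.0,"tz":0.0,"rx":0.0,"ry":0.0,"rz":0.0,"claw":0.0},{"tx":0.0,"ty":0.0,"tz":0.0,"rx":0.0,"ry":0.0,"rz":0.0,"claw":0.0},{"tx":0.0,"ty":0.0,"tz":0.0,"rx":0.0,"ry":0.0,"rz":0.0,"claw":0.0},{"tx":0.0,"ty":0.0,"tz":0.0,"rx":0.0,"ry":0.0,"rz":0.0,"claw":0.0},{"tx":0.0,"ty":0.0,"tz":0.0,"rx":0.0,"ry":0.0,"rz":0.0,"claw":0.0},{"tx":0.0,"ty":0.0,"tz":0.0,"rx":0.0,"ry":0.0,"rz":0.0,"claw":0.0}]}}

```text
clock: 7.25
eef_pos: [487.5, -41.7, 48.3]
tool_rot: [-3.141, -0.001, -0.593]
force: [-5.0, 1.1, 13.3]
width: 0.2
```

I held it for over 3.2 s. Now I'll raise at 20 mm/s.

>>> {"fn": "apply_moves", "kwargs": {"increments": [{"tx":0.0,"ty":0.0,"tz":0.002,"rx":0.0,"ry":0.0,"rz":0.0,"claw":0.0},{"tx":0.0,"ty":0.0,"tz":0.004,"rx":0.0,"ry":0.0,"rz":0.0,"claw":0.0},{"tx":0.0,"ty":0.0,"tz":0.006,"rx":0.0,"ry":0.0,"rz":0.0,"claw":0.0},{"tx":0.0,"ty":0.0,"tz":0.008,"rx":0.0,"ry":0.0,"rz":0.0,"claw":0.0},{"tx":0.0,"ty":0.0,"tz":0.01,"rx":0.0,"ry":0.0,"rz":0.0,"claw":0.0},{"tx":0.0,"ty":0.0,"tz":0.012,"rx":0.0,"ry":0.0,"rz":0.0,"claw":0.0},{"tx":0.0,"ty":0.0,"tz":0.014,"rx":0.0,"ry":0.0,"rz":0.0,"claw":0.0},{"tx":0.0,"ty":0.0,"tz":0.016,"rx":0.0,"ry":0.0,"rz":0.0,"claw":0.0},{"tx":0.0,"ty":0.0,"tz":0.018,"rx":0.0,"ry":0.0,"rz":0.0,"claw":0.0},{"tx":0.0,"ty":0.0,"tz":0.02,"rx":0.0,"ry":0.0,"rz":0.0,"claw":0.0},{"tx":0.0,"ty":0.0,"tz":0.022,"rx":0.0,"ry":0.0,"rz":0.0,"claw":0.0},{"tx":0.0,"ty":0.0,"tz":0.024,"rx":0.0,"ry":0.0,"rz":0.0,"claw":0.0}]}}

```text
clock: 8.45
eef_pos: [487.6, -41.7, 71.6]
tool_rot: [-3.141, -0.001, -0.593]
force: [-2.1, -0.3, 5.1]
width: 0.4
```

>>> {"fn": "apply_moves", "kwargs": {"increments": [{"tx":0.0,"ty":0.0,"tz":0.002,"rx":0.0,"ry":0.0,"rz":0.0,"claw":0.0},{"tx":0.0,"ty":0.0,"tz":0.004,"rx":0.0,"ry":0.0,"rz":0.0,"claw":0.0},{"tx":0.0,"ty":0.0,"tz":0.006,"rx":0.0,"ry":0.0,"rz":0.0,"claw":0.0},{"tx":0.0,"ty":0.0,"tz":0.008,"rx":0.0,"ry":0.0,"rz":0.0,"claw":0.0},{"tx":0.0,"ty":0.0,"tz":0.01,"rx":0.0,"ry":0.0,"rz":0.0,"claw":0.0},{"tx":0.0,"ty":0.0,"tz":0.012,"rx":0.0,"ry":0.0,"rz":0.0,"claw":0.0},{"tx":0.0,"ty":0.0,"tz":0.014,"rx":0.0,"ry":0.0,"rz":0.0,"claw":0.0},{"tx":0.0,"ty":0.0,"tz":0.016,"rx":0.0,"ry":0.0,"rz":0.0,"claw":0.0},{"tx":0.0,"ty":0.0,"tz":0.018,"rx":0.0,"ry":0.0,"rz":0.0,"claw":0.0},{"tx":0.0,"ty":0.0,"tz":0.02,"rx":0.0,"ry":0.0,"rz":0.0,"claw":0.0},{"tx":0.0,"ty":0.0,"tz":0.022,"rx":0.0,"ry":0.0,"rz":0.0,"claw":0.0},{"tx":0.0,"ty":0.0,"tz":0.024,"rx":0.0,"ry":0.0,"rz":0.0,"claw":0.0}]}}

```text
clock: 9.65
eef_pos: [487.1, -41.3, 95.2]
tool_rot: [3.141, 0.0, -0.592]
force: [-0.3, 0.2, 0.1]
width: 0.1
```

The force is about 0 at z = 95, so the tips have left the pad. I'll ease up a little more, then retreat upward and check.

>>> {"fn": "apply_moves", "kwargs": {"increments": [{"tx":0.0,"ty":0.0,"tz":0.003,"rx":0.0,"ry":0.0,"rz":0.0,"claw":0.0},{"tx":0.0,"ty":0.0,"tz":0.006,"rx":0.0,"ry":0.0,"rz":0.0,"claw":0.0},{"tx":0.0,"ty":0.0,"tz":0.02,"rx":0.0,"ry":0.0,"rz":0.0,"claw":0.0},{"tx":0.0,"ty":0.0,"tz":0.05,"rx":0.0,"ry":0.0,"rz":0.0,"claw":0.0},{"tx":0.0,"ty":0.0,"tz":0.09,"rx":0.0,"ry":0.0,"rz":0.0,"claw":0.0},{"tx":-0.02,"ty":0.0,"tz":0.13,"rx":0.0,"ry":0.0,"rz":0.0,"claw":0.0},{"tx":-0.05,"ty":0.0,"tz":0.13,"rx":0.0,"ry":0.0,"rz":0.0,"claw":0.0},{"tx":-0.05,"ty":0.0,"tz":0.13,"rx":0.0,"ry":0.0,"rz":0.0,"claw":0.0},{"tx":-0.05,"ty":0.0,"tz":0.13,"rx":0.0,"ry":0.0,"rz":0.0,"claw":0.0},{"tx":-0.05,"ty":0.0,"tz":0.13,"rx":0.0,"ry":0.0,"rz":0.0,"claw":0.0}]}}

```text
clock: 10.65
eef_pos: [438.0, -41.4, 225.2]
tool_rot: [-3.141, -0.001, -0.592]
force: [0.3, 0.3, -0.1]
width: -0.0
```

```bash
python3 - <<'E'
from h import *
S=get_image("scene"); s=S[100:280,220:380]; t=get_image("top")[130:250,290:440]
cv2.imwrite("pics/end.png",np.hstack([cv2.resize(s,(400,450),interpolation=2),cv2.resize(t,(400,450),interpolation=2)])[:,:,::-1])
d=cv2.absdiff(S[:,:,::-1],cv2.imread("pics/scene0.png")).max(2)>25
n,_,st,_=cv2.connectedComponentsWithStats(d.astype("uint8")); print([list(x) for x in st[1:] if x[4]>15])
r=read_state();print(r["clock"],r["eef_pos"],r["force"],abs(r["qd"]).max())
E
```

```text
[[np.int32(216), np.int32(0), np.int32(4), np.int32(6), np.int32(22)], [np.int32(173), np.int32(0), np.int32(86), np.int32(130), np.int32(3063)], [np.int32(266), np.int32(0), np.int32(59), np.int32(79), np.int32(1528)], [np.int32(319), np.int32(0), np.int32(19), np.int32(38), np.int32(422)], [np.int32(330), np.int32(0), np.int32(38), np.int32(115), np.int32(2278)], [np.int32(315), np.int32(16), np.int32(4), np.int32(12), np.int32(32)], [np.int32(184), np.int32(21), np.int32(10), np.int32(8), np.int32(37)], [np.int32(332), np.int32(69), np.int32(4), np.int32(7), np.int32(22)], [np.int32(307), np.int32(84), np.int32(29), np.int32(74), np.int32(1551)], [np.int32(190), np.int32(158), np.int32(161), np.int32(30), np.int32(1222)], [np.int32(308), np.int32(171), np.int32(41), np.int32(31), np.int32(657)], [np.int32(323), np.int32(207), np.int32(5), np.int32(10), np.int32(33)]]
10.75 [437.92839929 -41.47874352 224.94127011] [ 0.69422535  0.20315497 -0.45843978] 0.0023095101780239353
```

View pics/end.png

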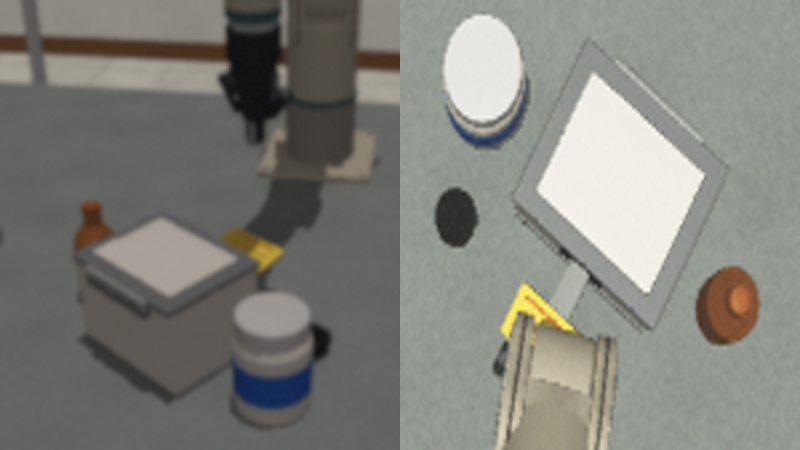

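The lid is shut with its pad back up. The canister, stopper and bottle are where they were, and the hand is clear.

```bash
python3 -c "
from cell import *
print(finish_job())"
```

```text
the job is handed in; nothing more can be done
None
```

The bin has been aired and the job handed in at about 10.8 s on the robot's clock. `finish_job` reported no verdict, so what follows rests on my own checks.

- **Press:** I pressed the yellow lever with closed fingertips down to its stop, reached at TCP z = 48.3 mm with about 13 N. The picture showed the lid wide open, though I did not measure its angle.
- **Hold:** I kept it down for about 3.2 s.
- **Closing:** I let the lever rise at about 20 mm/s, well under the 67 mm/s slamming limit. The fingertips then left the pad with the force near zero, and I backed the hand away.

**Last checks:**
- **Bin:** the final pictures show the lid shut and the pad back up.
- **Nearby items:** the canister, stopper and bottle stand where they were.
- **Whole scene:** comparing the before and after scene pictures showed changes only at the arm and its shadow, plus a 5 x 10 pixel patch between the bin and the canister. I took that patch for shading and did not look into it further.
- **Robot:** the measured force was within noise and the arm was still.

My first two move calls were refused because their rows left out some keys. Nothing moved on those calls.

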